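Uncap a drawbar of unknown thread hand

TASK

Of the pull frame's two look-alike drawbars in the rack, one has a right-hand and one a left-hand thread, and nobody knows which stands where. Lift the keeper plate off the cap that it locks, hang it by its hole on the hook of the hook stand and let go of it; then find by trying which way that cap loosens, unscrew it and finish while still holding it in the gripper, upright and still, lifted clear a few centimetres above the end of its bar (do not put it down). Leave the other cap on its bar and the other things on the bench where they are.

Things in the scene. Friction and masses are not known exactly. Their poses are not given: they have to be found in the camera images.
- rack: Fixed drawbar rack, two aluminium plates on four columns, 100 x 180 mm, deck top at z = 85 mm. Origin at bench level midway between its two bars, which stand at y = -55 mm (locked place) and y = +55 mm in its frame. Its x axis points away from the edge over which the keeper's tongue projects.
- locked_place (a point): Centre of the rack's locked place, on the deck's top (z = 85 mm), axes as the rack: the bar standing here is the one to uncap. Two 8 mm pins, 16 mm high, stand on the deck at x = -42 mm, y = -23.5 and +23.5 mm in this frame.
- bar_1: Fixed upright drawbar, 25 mm thick, in either place of the rack. Origin: on its axis at the deck's top. Its end, 31 mm above the deck, is hidden under cap_1. One of the two bars (looking alike, either one) has a left-hand thread: then the cap loosens clockwise from above.
- bar_2: Like bar_1, in the other place, under cap_2. The threads are three-start quick threads: from tight, about 70 degrees of loosening turn free the cap to be lifted straight off and a stop comes at 90, so turn 80 in all. The wrong way a cap stops after 2 to 8 degrees, the more the harder it is forced.
- cap_1: Black steel hexagonal blind cap, 47 mm across flats, 40 mm high, 160 g, hollow below (roof 30 mm up). Origin: centre of its underside, z up; flats face its own +x, -x and every 60 degrees. Starts tight: x axis along the rack's, underside 3 mm above the deck. Turns easily; radial play 1.7 mm; stays where left. Climbs 4.3 mm per radian as it loosens.
- cap_2: Cap like cap_1, on bar_2.
- keeper: Steel plate 5 mm thick, 170 g: hexagonal ring (hole 50 mm, outside 74 mm across flats) with a 34 mm wide tongue on its own -x side. Origin: hole's centre, underside, z up as it lies, 5 mm above the deck round the locked place's cap, x along the rack's. Tongue between the pins (2.5 mm play), so the cap cannot turn; 45 mm straight up clears the cap. Mass centre 40 mm towards the tongue.
- keeper_lug (a point): Middle of the keeper's grip lug, 16 mm below its top and 15 mm above the tongue on which it stands; axes as the keeper (68 mm to -x and 20 mm up from its origin). The lug is 8 mm thick along y and 30 mm long along x; fingertips that straddle it must stay above the tongue, which is wider.
- hook_stand: Fixed hook stand: round foot 90 mm, post 14 mm thick, 197 mm high. Origin: centre of the foot's underside. The hook, an 8 mm rod, leaves the post towards the stand's own -x with its axis at z = 185 mm, then turns up 75 mm from the post.
- hook_tip (a point): End of the hook's upturned tip (centre of its rounding), z = 207 mm, 22 mm above the axis of the level part; axes as hook_stand. A plate lowered with its hole round the tip rests on the level part with its underside at about z = 189 mm; let go, its tongue swings down and it hangs.
- weight: Bystander: brass 500 g weight, 38 mm wide, 57 mm high. Origin: centre of its underside.
- tape: Bystander: roll of black tape, 53 mm, 19 mm high. Origin: centre of its underside.
- pull_head: Bystander: clean steel pull head, 50 x 50 mm plate with upright stud, 42 mm high. Origin: centre of its underside.

How it is judged:
By the outcome, as a careful person would: the job done as asked, in the order asked, and still so for the second after the job is handed in, while the arm keeps its last pose, push and grip.
It also fails if it takes over 64 s, if anything falls off the work surface, if the arm or the gripper's body presses on something with over 40 N, if the wrist force passes 120 N, or if a joint passes its speed limit or range.

ROBOT

A 7-joint arm with a two-finger parallel gripper is mounted at the origin on a cart in front of the work surface, level with it; the furniture and walls round the work are solid. World frame = base frame: x ahead of the robot, y to its left, z up, the work surface at z = 0. Lengths are in mm, angles in rad, forces in N, time in s.
With the tool pointing down it reaches from about 400 to 875 mm from the base axis. Payload 6.5 kg.
Tool frame: the origin (TCP) lies at the very end of the fingers, on their centre line; the grasp point (between the pads) lies ctrl.grip_point_offset behind it (ctrl.grip_point_offset is the distance from the TCP to the grasp point, in mm); z points along the fingers, y is the line along which they close (so a half turn about z gives the same grasp; the last joint's range is limited). The gripper opens to 88 mm and grips with 3 to 60 N. Pads are 18 mm wide; open, the fingers measure 123 mm over their backs; the gripper's body (75 mm by 187 mm) begins 45 mm behind the grasp point.
Start: joints at [-1.296, 0.536, -0.004, 1.538, 0.003, 1.067, -0.071], TCP at [217.252, 612.611, 238.716] pointing down, gripper open.
Joint ranges: [-2.7, 2.7], [-0.37, 2.16], [-1.27, 1.26], [0.24, 2.4], [-1.31, 4.45], [0.19, 1.91], [-2.76, 2.76]. Speed limits (rad/s): [2.39, 2.39, 3.14, 3.14, 3.14, 3.14, 3.14].

INTERFACE

Orientations are given as a unit quaternion [x, y, z, w].
In Python, from rig import get_state, cams, ctrl gives the robot as it stands.
- The arm moves only by the tool arm_command, never from a script. Its argument "rows" is a list of rows, each an object of numbers: "x", "y", "z": the shift along the tool's x, y, z in m; "turn": the turn about the tool's z in rad; "gripper": the finger opening in m, from 0 to 0.0881. In form: [{"x": .., "y": .., "z": .., "turn": .., "gripper": ..}, ...]. A call has exactly 10 rows; each row is the pose to reach, as a shift and turn from the pose commanded when the call began, along the tool's axes at that moment; what a row does not reach only later rows make up. A row lasts 1/12 s, in which the tool goes at most 41.7 mm and 7.16 degrees, less where a joint would pass 70% of its speed; a pose out of reach is approached as far as the arm can. A call with a gripper value outside its range is refused whole. The fingers move at their own pace and stop on an object; "force" is the grip in N (left out, the last holds). Time passes only in rows, so rows that repeat a pose let the fingers close, or fill a call up. It gives the time, the measured TCP pose, the force, the opening and the grip force at its end, in the units of the state.
- get_state(): the state, without advancing time (a new reading comes with each control period).
- cams.capture(name): name is "scene" or "top"; returns the picture (480x640x3 uint8, red, green, blue); there is no depth.
- cams.camera_model(name): a dict with "fx", "fy", "cx", "cy" (pixels), "distortion" ([k1, k2, p1, p2, k3] as OpenCV has them; the pictures are not rectified), "position" and "orientation" of the camera in the world. Camera axes: x right, y down, z forward; pixel columns grow to the right and rows downward; lengths in mm; the calibration is good to about 2 mm. A picture is of the moment at which its call begins. camera_model takes no time and is no camera call.
- ctrl.hand_in(): hands the job in; it is judged then, once.
The state is a dict: "time": time; "qpos": joint angles; "joint_velocities": joint speeds; "joint_torque": joint torques, N m; "eef_pos": TCP position; "orientation": TCP orientation; "contact_force": force on the tool from outside, world axes, zero at the start; "torque": the same for the moment, N m; "grip_width": finger opening in mm; "grasp_force": force on a finger pad.
Only numpy, scipy, OpenCV 4.12 (cv2) and the standard library are available. Lean on these libraries where they do the work, as an engineer would, in place of code of your own. Each camera call takes 0.05 s, during which the arm holds its last target. There are 200 camera calls.

## Working session

There is one attempt and no reset: what is moved stays moved. The work goes in short steps, Python scripts to look and compute and a tool call to move; the robot and the scene stay as the last step left them, time stands still between calls to the robot, and variables do not carry over. Pictures are saved under pics/ and viewed, at most 10 in all, crops included, and the job is handed in when it is done.

Besides the shell and the picture viewer there is one more tool, called after "Call:" as name(argument=value, ...) on one line, values as JSON. arm_command: Moves the arm, as the interface text tells. Its arguments: {"type":"object","properties":{"rows":{"type":"array","items":{"type":"object","properties":{"x":{"type":"number"},"y":{"type":"number"},"z":{"type":"number"},"turn":{"type":"number"},"gripper":{"type":"number"}}}},"force":{"type":"number"}},"required":["rows"]}

```bash
mkdir -p pics
python3 - <<'E'
from rig import get_state,cams,ctrl
import cv2
s=get_state();print(s['time'],s['eef_pos'],s['orientation'],ctrl.grip_point_offset)
for n in('scene','top'):
    cv2.imwrite(f'pics/{n}0.png',cams.capture(n)[:,:,::-1]);print(cams.camera_model(n))
E
```

```text
0.0 [217.07640826 612.03015501 237.85350407] [ 1.69551598e-01  9.85520937e-01 -8.54717968e-04 -8.37765443e-05] 18.700000000000003
{'fx': 484.32895534947403, 'fy': 484.32895534947403, 'cx': 317.67258884828, 'cy': 243.25478106584455, 'distortion': array([-0.00614912,  0.        ,  0.        ,  0.        ,  0.        ]), 'position': array([ -32.09307183, -144.97704127,  779.98485426]), 'orientation': array([ 0.80707925, -0.45283197,  0.17671894, -0.33516669])}
{'fx': 557.3886390780648, 'fy': 557.3886390780648, 'cx': 307.5318661978873, 'cy': 239.06709590254272, 'distortion': array([-0.16052845,  0.        ,  0.        ,  0.        ,  0.        ]), 'position': array([ 293.17121518,  208.57606346, 1196.44803841]), 'orientation': array([ 0.7082155 , -0.70029442,  0.07084346, -0.0547698 ])}
```

View pics/scene0.png

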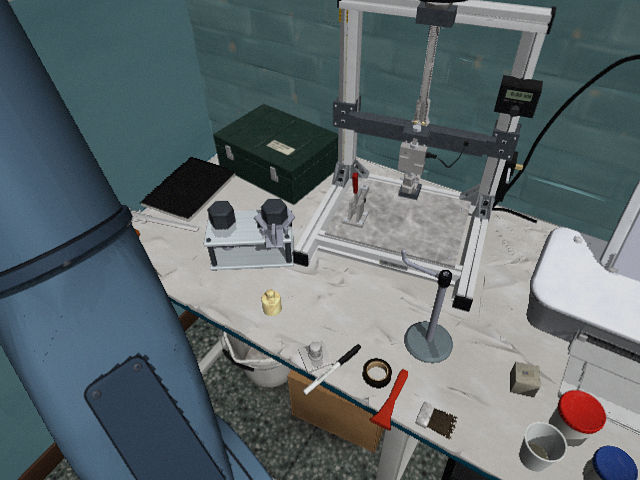

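View pics/top0.png

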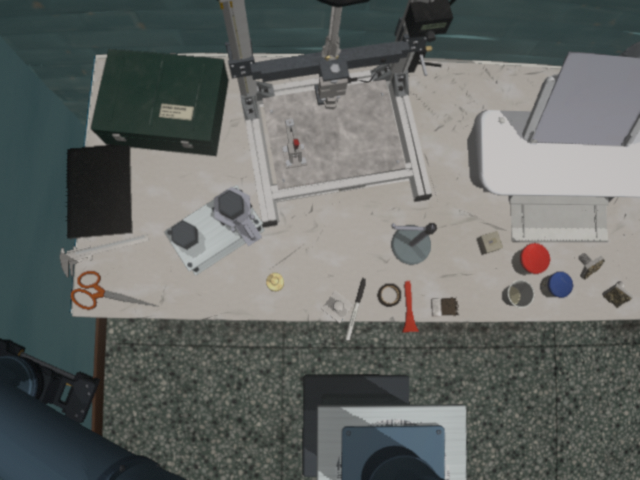

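The scene view shows the rack near (250,235), with the keeper round the right cap at (273,212), and the hook stand's foot at (428,342) with its hook pointing left to about (403,255). In the top view the locked cap is at (231,205), the free cap at (184,235), and the hook post's top at (431,229).

```bash
cat > h.py <<'E'
import numpy as np,cv2
from scipy.spatial.transform import Rotation as R
from rig import get_state,cams,ctrl
def K(m): return np.array([[m['fx'],0,m['cx']],[0,m['fy'],m['cy']],[0,0,1]])
def ray(n,p):
    m=cams.camera_model(n);q=cv2.undistortPoints(np.array([[p]],float),K(m),m['distortion'])[0,0]
    d=R.from_quat(m['orientation']).apply([q[0],q[1],1]);return np.array(m['position']),d
def plane(n,p,z):
    o,d=ray(n,p);return o+d*(z-o[2])/d[2]
def proj(n,P):
    m=cams.camera_model(n);r=R.from_quat(m['orientation']).inv()
    c=r.apply(np.atleast_2d(P)-m['position']);return cv2.projectPoints(c,np.zeros(3),np.zeros(3),K(m),m['distortion'])[0][:,0]
def tri(p1,p2):
    a,u=ray('scene',p1);b,v=ray('top',p2);t=np.linalg.lstsq(np.c_[u,-v],b-a,rcond=None)[0]
    A,B=a+t[0]*u,b+t[1]*v;return (A+B)/2,np.linalg.norm(A-B)
E
python3 - <<'E'
import cv2
t=cv2.imread('pics/top0.png');s=cv2.imread('pics/scene0.png')
a=cv2.resize(t[175:285,155:275],(0,0),fx=5,fy=5,interpolation=2)
cv2.imwrite('pics/a.png',a)
b=cv2.resize(s[185:275,195:305],(0,0),fx=5,fy=5,interpolation=2)
c=cv2.resize(s[240:370,395:465],(0,0),fx=4,fy=4,interpolation=2)
d=cv2.resize(t[210:275,380:445],(0,0),fx=4,fy=4,interpolation=2)
import numpy as np
o=np.zeros((540,800,3),np.uint8);o[:450,:520]=b[:, :520];o[:520,520:800]=c;cv2.imwrite('pics/b.png',o)
o=np.zeros((550,800,3),np.uint8);o[:,:540]=a[:,:540];o[:260,540:]=d;cv2.imwrite('pics/a.png',o)
E
```

```text
(no output)
```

View pics/a.png

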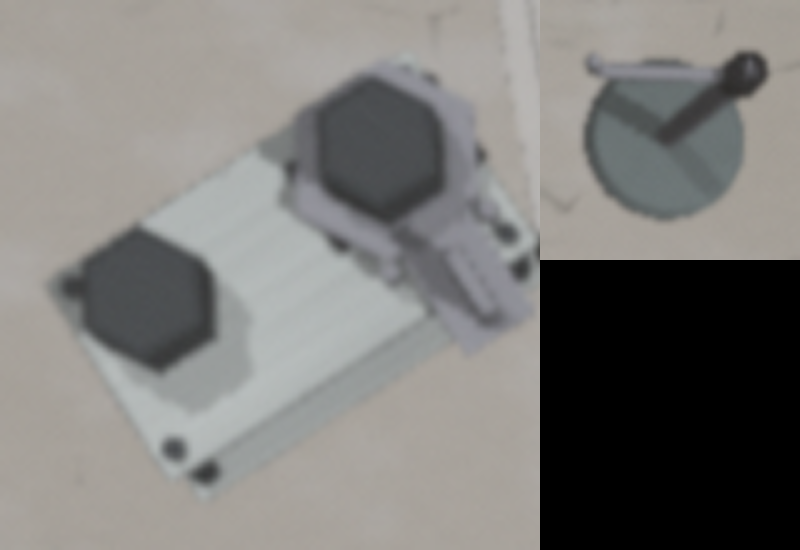

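View pics/b.png

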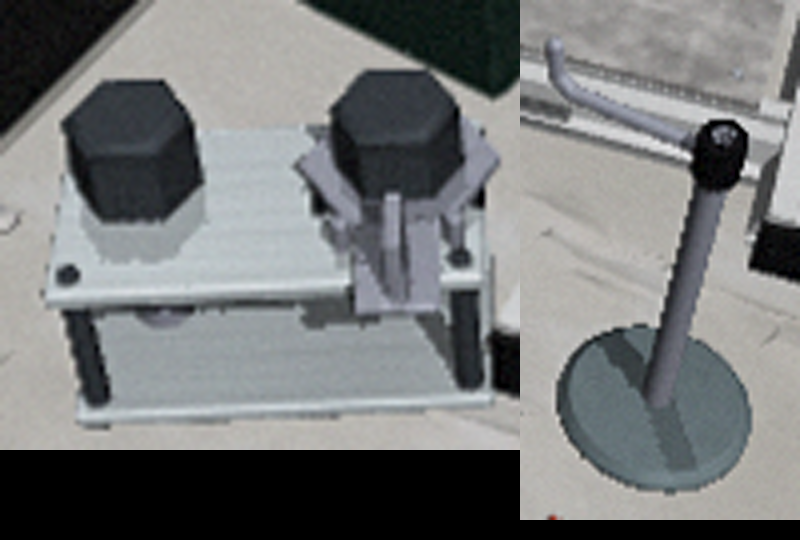

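The crops show the cap tops at about (380,142) and (150,294) in crop a, the hook tip at (594,62), and the keeper's lug with its tongue pointing to the lower right. Next I triangulate these points.

Run:
```python
from h import *
np.set_printoptions(precision=1,suppress=True)
A=lambda u,v:((u+.5)/5-.5+155,(v+.5)/5-.5+175)
D=lambda u,v:((u-540+.5)/4-.5+380,(v+.5)/4-.5+210)
B=lambda u,v:((u+.5)/5-.5+195,(v+.5)/5-.5+185)
C=lambda u,v:((u-520+.5)/4-.5+395,(v+.5)/4-.5+240)
print('locked',tri(B(396,107),A(380,142)),plane('top',A(380,142),128)[:2],plane('scene',B(396,107),128)[:2])
print('free',tri(B(130,118),A(150,294)),plane('top',A(150,294),128)[:2],plane('scene',B(130,118),128)[:2])
print('tip',tri(C(555,45),D(594,62)),plane('top',D(594,62),207)[:2],plane('scene',C(555,45),207)[:2])
print('post top',tri(C(722,133),D(745,72)),plane('top',D(745,72),197),plane('scene',C(722,133),197))
print('foot',plane('top',D(664,138),8),plane('scene',C(653,404),8))
print('hook root', plane('top',D(715,74),185),plane('scene',C(690,143),185))
print('lug top scene ends',plane('scene',B(393,195),126),plane('scene',B(402,298),95), 'top ends z126',plane('top',A(445,243),126),plane('top',A(492,312),126))
# deck corners: top-left, front-left
for n,p in (('top',A(48,285)),('top',A(172,470)),('scene',B(48,300)),('scene',B(490,287))): print(n,plane(n,p,85))
```

```text
locked (array([555.6, 338.9, 124.4]), np.float64(2.7373212223400034)) [555.7 337.5] [551.3 337.1]
free (array([492.5, 427.2, 126.6]), np.float64(3.319123813095472)) [493.5 425.8] [490.1 427.1]
tip (array([498.6,  31.5, 207. ]), np.float64(1.9413635089062165)) [499.2  30.7] [497.8  32.2]
post top (array([497.5, -41.7, 196.7]), np.float64(0.6905760744895186)) [497.6 -41.9 197. ] [496.9 -41.5 197. ]
foot [498.8 -43.    8. ] [494.8 -42.3   8. ]
hook root [498.9 -30.6 185. ] [496.2 -30.4 185. ]
lug top scene ends [509.3 308.9 126. ] [488.1 292.5  95. ] top ends z126 [515.7 310.7 126. ] [488.5 291.5 126. ]
top [504.7 476.9  85. ]
top [429.6 422.2  85. ]
scene [421.3 421.4  85. ]
scene [519.  271.8  85. ]
```

```bash
cat >> h.py <<'E'
np.set_printoptions(precision=1,suppress=True)
def go(x,y,z,yaw=None):
    "shift (mm, tool axes) and turn (deg) to bring the measured TCP to x,y,z with tool y at world angle yaw (deg)"
    s=get_state();r=R.from_quat(s['orientation'])
    Y=r.apply([0,1,0]);cur=np.degrees(np.arctan2(Y[1],Y[0]))
    d=r.inv().apply(np.array([x,y,z])-s['eef_pos'])
    print('t',s['time'],'tcp',s['eef_pos'],'yaw',cur,'zaxis',r.apply([0,0,1]).round(4),'F',s['contact_force'],'T',np.round(s['torque'],2),'grip',s['grip_width'],s['grasp_force'],'q',np.round(s['qpos'],2))
    print('shift',d,'turn', None if yaw is None else (np.radians(-((yaw-cur+180)%360-180))).round(3))
E
python3 - <<'E'
from h import *
go(497.5,299,160,124.6)
for p in((350,182),(318,255),(297,200)):print(plane('scene',p,0))
E
```

```text
t 0.1 tcp [217.1 612.1 237.9] yaw 70.47600659421495 zaxis [-0. -0. -1.] F [-1.  -0.7  0.1] T [-0.1  0.   0. ] grip 88.1688754706335 0.0 q [-1.3  0.5 -0.   1.5  0.   1.1 -0.1]
shift [-368.9 -201.3   78.3] turn -0.945
[842.8 317.    0. ]
[581.6 252.1   0. ]
[713.7 395.3   0. ]
```

Call:
arm_command(rows=[{"x":-0.037,"y":-0.02,"z":0,"turn":-0.09,"gripper":0.036},{"x":-0.074,"y":-0.04,"z":0,"turn":-0.19,"gripper":0.036},{"x":-0.111,"y":-0.06,"z":0.01,"turn":-0.28,"gripper":0.036},{"x":-0.148,"y":-0.08,"z":0.02,"turn":-0.38,"gripper":0.036},{"x":-0.185,"y":-0.1,"z":0.03,"turn":-0.47,"gripper":0.036},{"x":-0.222,"y":-0.121,"z":0.04,"turn":-0.57,"gripper":0.036},{"x":-0.259,"y":-0.141,"z":0.05,"turn":-0.66,"gripper":0.036},{"x":-0.296,"y":-0.161,"z":0.06,"turn":-0.76,"gripper":0.036},{"x":-0.333,"y":-0.181,"z":0.07,"turn":-0.85,"gripper":0.036},{"x":-0.369,"y":-0.201,"z":0.078,"turn":-0.945,"gripper":0.036}], force=30)

```text
time: 0.93
eef_pos: [490.5, 307.2, 162.4]
orientation: [-0.3, 0.954, -0.0, -0.0]
contact_force: [1.0, 0.2, 0.0]
grip_width: 36.2
grasp_force: 0.0
```

Run:
```python
from h import *
go(497.5,299,98.5,124.6)
```

```text
t 0.9333 tcp [490.5 307.2 162.4] yaw 124.89296696924461 zaxis [-0. -0. -1.] F [1.  0.2 0. ] T [ 0.1 -0.  -0. ] grip 36.20678721823325 0.0 q [-0.5  0.5 -0.1  1.8  0.1  0.8  1.5]
shift [ -1.2 -10.7  63.9] turn 0.005
```

Call:
arm_command(rows=[{"x":0,"y":0,"z":0},{"x":0,"y":0,"z":0},{"x":0,"y":0,"z":0.006},{"x":0,"y":0,"z":0.012},{"x":0,"y":0,"z":0.018},{"x":0,"y":0,"z":0.024},{"x":0,"y":0,"z":0.028},{"x":0,"y":0,"z":0.028},{"x":0,"y":0,"z":0.028},{"x":0,"y":0,"z":0.028}])

```text
schema error: expected keys x, y, z, turn, gripper
```

Run:
```python
from h import *
go(497.5,299,98.5,124.6)
s=cams.capture('scene')[:,:,::-1]
cv2.imwrite('pics/c.png',cv2.resize(s[170:270,200:320],(0,0),fx=5,fy=5,interpolation=2))
```

```text
t 0.9333 tcp [490.5 307.2 162.4] yaw 124.89296696924461 zaxis [-0. -0. -1.] F [1.  0.2 0. ] T [ 0.1 -0.  -0. ] grip 36.20678721823325 0.0 q [-0.5  0.5 -0.1  1.8  0.1  0.8  1.5]
shift [ -1.2 -10.7  63.9] turn 0.005
```

View pics/c.png

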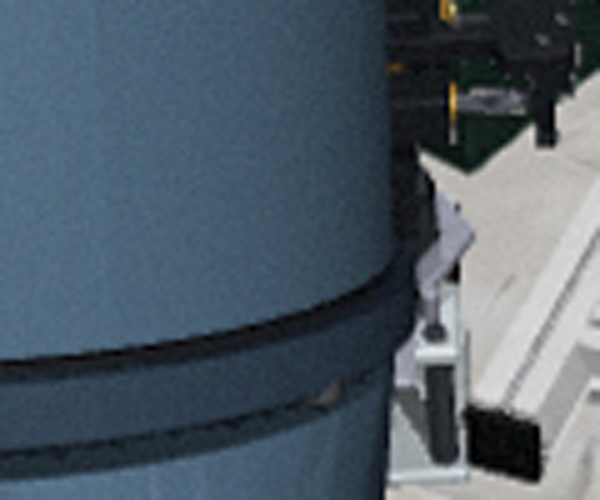

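The call was refused for missing keys. The picture shows the arm hiding the rack, with only the keeper's edge visible near crop (445,240), so I'll rely on the measurements and the force readings.

Call:
arm_command(rows=[{"x":0,"y":0,"z":0,"turn":0,"gripper":0.036},{"x":0,"y":0,"z":0,"turn":0,"gripper":0.036},{"x":0,"y":0,"z":0.01,"turn":0,"gripper":0.036},{"x":0,"y":0,"z":0.022,"turn":0,"gripper":0.036},{"x":0,"y":0,"z":0.034,"turn":0,"gripper":0.036},{"x":0,"y":0,"z":0.045,"turn":0,"gripper":0.036},{"x":0,"y":0,"z":0.054,"turn":0,"gripper":0.036},{"x":0,"y":0,"z":0.06,"turn":0,"gripper":0.036},{"x":0,"y":0,"z":0.061,"turn":0,"gripper":0.036},{"x":0,"y":0,"z":0.061,"turn":0,"gripper":0.036}])

```text
time: 1.82
eef_pos: [489.5, 308.9, 101.7]
orientation: [-0.298, 0.955, -0.0, -0.0]
contact_force: [-0.4, 0.2, 0.1]
grip_width: 36.1
grasp_force: 0.0
```

Run:
```python
from h import *
go(497.5,299,98.5,124.6)
```

```text
t 1.8167 tcp [489.5 308.9 101.7] yaw 124.62446024797897 zaxis [-0. -0. -1.] F [-0.4  0.2  0.1] T [0.1 0.  0.1] grip 36.13466613124103 0.0 q [-0.6  0.6 -0.1  1.8  0.1  0.7  1.4]
shift [ -0.9 -12.7   3.2] turn 0.0
```

Call:
arm_command(rows=[{"x":0,"y":-0.004,"z":0,"turn":0,"gripper":0.036},{"x":-0.001,"y":-0.009,"z":0,"turn":0,"gripper":0.036},{"x":-0.001,"y":-0.0125,"z":0.001,"turn":0,"gripper":0.036},{"x":-0.001,"y":-0.0125,"z":0.002,"turn":0,"gripper":0.036},{"x":-0.001,"y":-0.0125,"z":0.002,"turn":0,"gripper":0.025},{"x":-0.001,"y":-0.0125,"z":0.002,"turn":0,"gripper":0.018},{"x":-0.001,"y":-0.0125,"z":0.002,"turn":0,"gripper":0.012},{"x":-0.001,"y":-0.0125,"z":0.002,"turn":0,"gripper":0.008},{"x":-0.001,"y":-0.0125,"z":0.002,"turn":0,"gripper":0.002},{"x":-0.001,"y":-0.0125,"z":0.002,"turn":0,"gripper":0.002}], force=40)

```text
time: 2.65
eef_pos: [497.5, 299.5, 100.3]
orientation: [-0.298, 0.955, 0.0, 0.0]
contact_force: [-0.9, 0.7, -0.2]
grip_width: 7.3
grasp_force: 40.0
```

Run:
```python
from h import *
go(497.5,299,98.5,124.6)
```

```text
t 2.65 tcp [497.5 299.5 100.3] yaw 124.63890019033023 zaxis [-0.  0. -1.] F [-0.9  0.7 -0.2] T [ 0.1  0.1 -0. ] grip 7.312321396062742 39.991860100999475 q [-0.5  0.6 -0.1  1.8  0.1  0.7  1.5]
shift [ 0.3 -0.4  1.8] turn 0.001
```

Call:
arm_command(rows=[{"x":0,"y":0,"z":-0.004,"turn":0,"gripper":0.002},{"x":0,"y":0,"z":-0.012,"turn":0,"gripper":0.002},{"x":0,"y":0,"z":-0.022,"turn":0,"gripper":0.002},{"x":0,"y":0,"z":-0.034,"turn":0,"gripper":0.002},{"x":0,"y":0,"z":-0.048,"turn":0,"gripper":0.002},{"x":0,"y":0,"z":-0.064,"turn":0,"gripper":0.002},{"x":0,"y":0,"z":-0.084,"turn":0,"gripper":0.002},{"x":0,"y":0,"z":-0.106,"turn":0,"gripper":0.002},{"x":0,"y":0,"z":-0.126,"turn":0,"gripper":0.002},{"x":0,"y":0,"z":-0.14,"turn":0,"gripper":0.002}], force=55)

```text
time: 3.48
eef_pos: [498.4, 299.4, 243.6]
orientation: [-0.297, 0.955, 0.0, 0.002]
contact_force: [-0.2, 0.9, -1.6]
grip_width: 7.4
grasp_force: 55.0
```

Run:
```python
from h import *
go(500,120,240,-1)
s=cams.capture('scene')[:,:,::-1];t=cams.capture('top')[:,:,::-1]
o=np.zeros((480,800,3),np.uint8)
o[:,:400]=cv2.resize(s[110:230,230:330],(0,0),fx=4,fy=4,interpolation=2);o[:,400:]=cv2.resize(t[160:280,180:280],(0,0),fx=4,fy=4,interpolation=2)
cv2.imwrite('pics/d.png',o)
```

```text
t 3.4833 tcp [498.4 299.4 243.6] yaw 124.60053075847628 zaxis [ 0.  0. -1.] F [-0.2  0.9 -1.6] T [0.1 0.1 0. ] grip 7.409862203884921 54.990250803530216 q [-0.5  0.4 -0.1  1.7  0.1  1.   1.5]
shift [ 100.6 -148.6    3.4] turn 2.192
```

View pics/d.png

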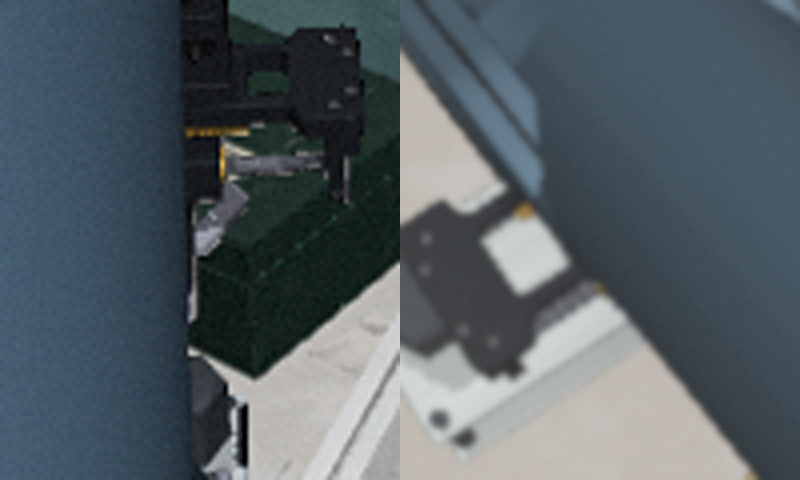

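Call:
arm_command(rows=[{"x":0.01,"y":-0.015,"z":0,"turn":0.1,"gripper":0.002},{"x":0.02,"y":-0.03,"z":0,"turn":0.21,"gripper":0.002},{"x":0.03,"y":-0.045,"z":0,"turn":0.32,"gripper":0.002},{"x":0.04,"y":-0.06,"z":0,"turn":0.43,"gripper":0.002},{"x":0.05,"y":-0.075,"z":0,"turn":0.54,"gripper":0.002},{"x":0.06,"y":-0.09,"z":0,"turn":0.65,"gripper":0.002},{"x":0.07,"y":-0.105,"z":0,"turn":0.76,"gripper":0.002},{"x":0.08,"y":-0.12,"z":0,"turn":0.87,"gripper":0.002},{"x":0.09,"y":-0.135,"z":0,"turn":0.98,"gripper":0.002},{"x":0.1,"y":-0.148,"z":0,"turn":1.09,"gripper":0.002}])

```text
time: 4.42
eef_pos: [499.0, 119.2, 239.7]
orientation: [0.243, 0.97, -0.0, -0.0]
contact_force: [0.8, 0.3, -2.2]
grip_width: 7.7
grasp_force: 55.0
```

Call:
arm_command(rows=[{"x":0,"y":0,"z":0,"turn":0.11,"gripper":0.002},{"x":0,"y":0,"z":0,"turn":0.22,"gripper":0.002},{"x":0,"y":0,"z":0,"turn":0.33,"gripper":0.002},{"x":0,"y":0,"z":0,"turn":0.44,"gripper":0.002},{"x":0,"y":0,"z":0,"turn":0.55,"gripper":0.002},{"x":0,"y":0,"z":0,"turn":0.66,"gripper":0.002},{"x":0,"y":0,"z":0,"turn":0.77,"gripper":0.002},{"x":0,"y":0,"z":0,"turn":0.88,"gripper":0.002},{"x":0,"y":0,"z":0,"turn":0.99,"gripper":0.002},{"x":0,"y":0,"z":0,"turn":1.1,"gripper":0.002}])

```text
time: 5.25
eef_pos: [498.9, 120.4, 239.8]
orientation: [0.714, 0.7, -0.0, -0.0]
contact_force: [0.1, -0.4, -1.3]
grip_width: 7.1
grasp_force: 55.0
```

Run:
```python
from h import *
go(499.6,99.5,243,-1)
```

```text
t 5.25 tcp [498.9 120.4 239.8] yaw -1.1822286307212087 zaxis [-0. -0. -1.] F [ 0.1 -0.4 -1.3] T [ 0.  0. -0.] grip 7.115624166790004 54.986851047724485 q [-0.6  0.3  0.3  1.9 -0.1  0.9 -0.2]
shift [-20.9   1.1  -3.2] turn -0.003
```

Call:
arm_command(rows=[{"x":-0.003,"y":0,"z":-0.001,"turn":0,"gripper":0.002},{"x":-0.007,"y":0,"z":-0.003,"turn":0,"gripper":0.002},{"x":-0.012,"y":0.001,"z":-0.003,"turn":0,"gripper":0.002},{"x":-0.017,"y":0.001,"z":-0.003,"turn":0,"gripper":0.002},{"x":-0.02,"y":0.001,"z":-0.003,"turn":0,"gripper":0.002},{"x":-0.021,"y":0.001,"z":-0.003,"turn":0,"gripper":0.002},{"x":-0.021,"y":0.001,"z":-0.003,"turn":0,"gripper":0.002},{"x":-0.021,"y":0.001,"z":-0.003,"turn":0,"gripper":0.002},{"x":-0.021,"y":0.001,"z":-0.003,"turn":0,"gripper":0.002},{"x":-0.021,"y":0.001,"z":-0.003,"turn":0,"gripper":0.002}])

```text
time: 6.08
eef_pos: [500.1, 99.9, 243.2]
orientation: [0.712, 0.702, 0.0, -0.0]
contact_force: [0.3, -0.6, -2.5]
grip_width: 7.3
grasp_force: 55.0
```

Run:
```python
from h import *
go(499.6,99.5,243,-1)
s=cams.capture('scene')[:,:,::-1];t=cams.capture('top')[:,:,::-1]
o=np.zeros((480,800,3),np.uint8)
o[:,:400]=cv2.resize(s[190:310,350:450],(0,0),fx=4,fy=4,interpolation=2);o[:,400:]=cv2.resize(t[180:300,350:450],(0,0),fx=4,fy=4,interpolation=2)
cv2.imwrite('pics/e.png',o);cv2.imwrite('pics/sraw.png',s)
c=np.array([499.6,31.5,232.7])  # expected hole centre
print(proj('scene',c),proj('top',c),proj('scene',[498.6,31.5,207]),proj('top',[498.6,31.5,207]))
```

```text
t 6.0833 tcp [500.1  99.9 243.2] yaw -0.822343299097221 zaxis [-0.  0. -1.] F [ 0.3 -0.6 -2.5] T [-0.   0.1  0. ] grip 7.312639583313997 54.99012093991041 q [-0.6  0.3  0.3  1.9 -0.1  0.9 -0.2]
shift [-0.4 -0.5  0.2] turn 0.003
[[406.  239.2]] [[395.2 222. ]] [[404.  250.8]] [[392.7 225.4]]
```

View pics/e.png

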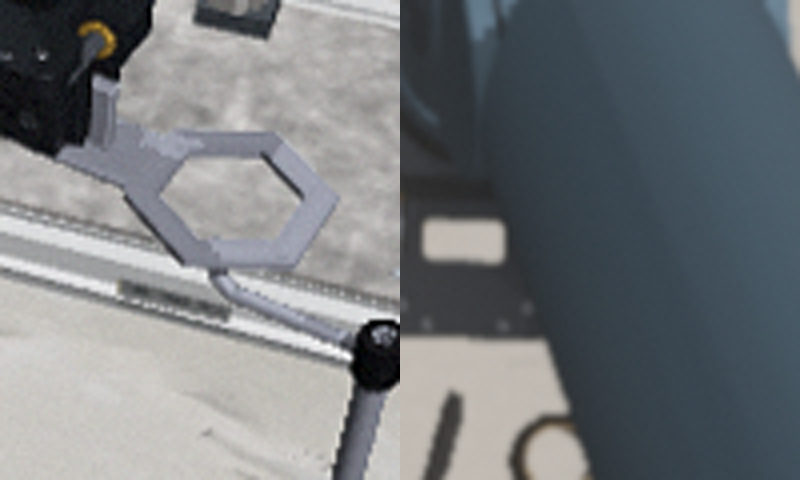

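The keeper is held level, with its hexagonal hole centred at crop (233,197), about 3 mm from prediction. The hook tip is hidden behind the near rim, as expected from this view. I lower it now.

Call:
arm_command(rows=[{"x":0,"y":0,"z":0.005,"turn":0,"gripper":0.002},{"x":0.001,"y":0,"z":0.011,"turn":0,"gripper":0.002},{"x":0.001,"y":0,"z":0.017,"turn":0,"gripper":0.002},{"x":0.001,"y":0,"z":0.023,"turn":0,"gripper":0.002},{"x":0.001,"y":0,"z":0.029,"turn":0,"gripper":0.002},{"x":0.001,"y":0,"z":0.034,"turn":0,"gripper":0.002},{"x":0.001,"y":0,"z":0.038,"turn":0,"gripper":0.002},{"x":0.001,"y":0,"z":0.04,"turn":0,"gripper":0.002},{"x":0.001,"y":0,"z":0.041,"turn":0,"gripper":0.002},{"x":0.001,"y":0,"z":0.041,"turn":0,"gripper":0.002}])

```text
time: 7.02
eef_pos: [500.2, 100.6, 202.1]
orientation: [0.712, 0.702, -0.0, 0.0]
contact_force: [-0.5, 0.6, -1.5]
grip_width: 7.5
grasp_force: 55.0
```

Run:
```python
from h import *
go(499.6,99.5,199,-1)
s=cams.capture('scene')[:,:,::-1]
cv2.imwrite('pics/f.png',cv2.resize(s[190:310,350:450],(0,0),fx=4,fy=4,interpolation=2))
```

```text
t 7.0167 tcp [500.2 100.6 202.1] yaw -0.8586799896053381 zaxis [-0. -0. -1.] F [-0.5  0.6 -1.5] T [ 0.   0.1 -0. ] grip 7.509929045931313 54.99017860740423 q [-0.6  0.4  0.3  1.9 -0.1  0.8 -0.2]
shift [-1.1 -0.6  3.1] turn 0.002
```

View pics/f.png

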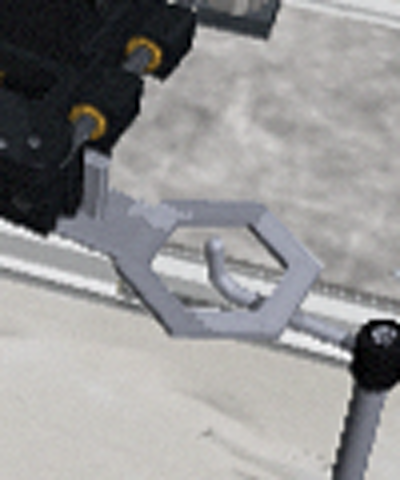

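The tip sits inside the hole, at crop (213,243). I lower the last 2.5 mm and release.

Call:
arm_command(rows=[{"x":0,"y":0,"z":0.001,"turn":0,"gripper":0.002},{"x":0,"y":0,"z":0.002,"turn":0,"gripper":0.002},{"x":0,"y":0,"z":0.0025,"turn":0,"gripper":0.002},{"x":0,"y":0,"z":0.0025,"turn":0,"gripper":0.002},{"x":0,"y":0,"z":0.0025,"turn":0,"gripper":0.01},{"x":0,"y":0,"z":0.0025,"turn":0,"gripper":0.02},{"x":0,"y":0,"z":0.0025,"turn":0,"gripper":0.035},{"x":0,"y":0,"z":0.0025,"turn":0,"gripper":0.045},{"x":0,"y":0,"z":0.0025,"turn":0,"gripper":0.045},{"x":0,"y":0,"z":0.0025,"turn":0,"gripper":0.045}])

```text
time: 7.9
eef_pos: [500.3, 100.7, 199.8]
orientation: [0.712, 0.702, 0.0, 0.0]
contact_force: [-0.3, 0.2, -0.3]
grip_width: 41.4
grasp_force: 0.0
```

Call:
arm_command(rows=[{"x":0,"y":0,"z":-0.004,"turn":0,"gripper":0.05},{"x":0,"y":0,"z":-0.015,"turn":0,"gripper":0.06},{"x":0,"y":0,"z":-0.03,"turn":0,"gripper":0.06},{"x":0,"y":0,"z":-0.045,"turn":0,"gripper":0.06},{"x":0,"y":0,"z":-0.06,"turn":0,"gripper":0.06},{"x":0.02,"y":0,"z":-0.07,"turn":0,"gripper":0.06},{"x":0.045,"y":0,"z":-0.075,"turn":0,"gripper":0.06},{"x":0.07,"y":0,"z":-0.075,"turn":0,"gripper":0.06},{"x":0.1,"y":0,"z":-0.075,"turn":0,"gripper":0.06},{"x":0.125,"y":0,"z":-0.075,"turn":0,"gripper":0.06}])

```text
time: 8.73
eef_pos: [502.1, 227.7, 276.1]
orientation: [0.712, 0.702, 0.001, -0.0]
contact_force: [0.6, -0.5, -0.4]
grip_width: 60.0
grasp_force: 0.0
```

Run:
```python
from h import *
# cap centre measured (553.7,337.3); tool y along rack x 34.6
go(553.7,337.3,180,34.6)
s=cams.capture('scene')[:,:,::-1]
cv2.imwrite('pics/g.png',s)
```

```text
t 8.7333 tcp [502.1 227.7 276.1] yaw -0.8353672365901655 zaxis [ 0.  0. -1.] F [ 0.6 -0.5 -0.4] T [-0.1  0.   0.1] grip 60.04802537379416 0.0 q [-0.7  0.3  0.3  1.8 -0.1  1.1 -0.4]
shift [110.2  49.9  96.3] turn -0.618
```

View pics/g.png

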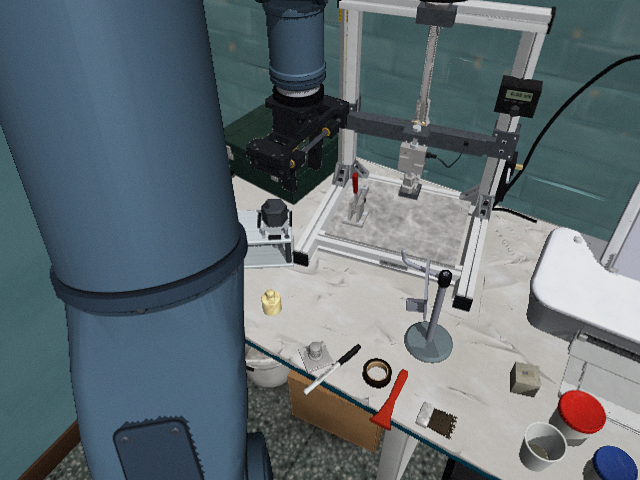

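The keeper hangs from the hook, visible at about (418,290), and the locked cap at (273,212) is bare. Next I move over that cap.

Call:
arm_command(rows=[{"x":0.012,"y":0.006,"z":0.01,"turn":-0.07,"gripper":0.066},{"x":0.028,"y":0.013,"z":0.02,"turn":-0.15,"gripper":0.066},{"x":0.045,"y":0.02,"z":0.035,"turn":-0.25,"gripper":0.066},{"x":0.062,"y":0.028,"z":0.05,"turn":-0.35,"gripper":0.066},{"x":0.08,"y":0.036,"z":0.065,"turn":-0.45,"gripper":0.066},{"x":0.095,"y":0.043,"z":0.08,"turn":-0.54,"gripper":0.066},{"x":0.105,"y":0.047,"z":0.09,"turn":-0.6,"gripper":0.066},{"x":0.11,"y":0.05,"z":0.096,"turn":-0.618,"gripper":0.066},{"x":0.11,"y":0.05,"z":0.096,"turn":-0.618,"gripper":0.066},{"x":0.11,"y":0.05,"z":0.096,"turn":-0.618,"gripper":0.066}])

```text
time: 9.62
eef_pos: [553.9, 334.3, 179.2]
orientation: [0.466, 0.885, -0.0, 0.0]
contact_force: [-0.3, 0.6, 0.5]
grip_width: 66.0
grasp_force: 0.0
```

Run:
```python
from h import *
go(553.7,337.3,104,34.6)
```

```text
t 9.6167 tcp [553.9 334.3 179.2] yaw 34.43454984797853 zaxis [ 0. -0. -1.] F [-0.3  0.6  0.5] T [-0.  0. -0.] grip 65.96042597541744 0.0 q [-0.7  0.6  0.1  1.6 -0.1  0.9  0.1]
shift [ 2.7  1.5 75.2] turn -0.003
```

Call:
arm_command(rows=[{"x":0.002,"y":0.001,"z":0.01,"turn":-0.002,"gripper":0.066},{"x":0.003,"y":0.001,"z":0.025,"turn":-0.003,"gripper":0.066},{"x":0.003,"y":0.001,"z":0.042,"turn":-0.003,"gripper":0.066},{"x":0.003,"y":0.001,"z":0.056,"turn":-0.003,"gripper":0.066},{"x":0.003,"y":0.001,"z":0.068,"turn":-0.003,"gripper":0.066},{"x":0.003,"y":0.001,"z":0.075,"turn":-0.003,"gripper":0.066},{"x":0.003,"y":0.001,"z":0.075,"turn":-0.003,"gripper":0.066},{"x":0.003,"y":0.001,"z":0.075,"turn":-0.003,"gripper":0.054},{"x":0.003,"y":0.001,"z":0.075,"turn":-0.003,"gripper":0.046},{"x":0.003,"y":0.001,"z":0.075,"turn":-0.003,"gripper":0.04}], force=40)

```text
time: 10.45
eef_pos: [554.2, 338.8, 105.0]
orientation: [0.464, 0.886, 0.002, 0.001]
contact_force: [4.1, 4.3, 1.4]
grip_width: 48.3
grasp_force: 2.5
```

Run:
```python
from h import *
go(553.7,337.3,104,34.6)
```

```text
t 10.45 tcp [554.2 338.8 105. ] yaw 34.7136824976433 zaxis [ 0.  0. -1.] F [4.1 4.3 1.4] T [ 0.7 -0.9  0.1] grip 48.29664998140476 2.5484314257846563 q [-0.7  0.7  0.1  1.6 -0.1  0.8  0.1]
shift [-1.  -1.3  1. ] turn 0.002
```

Call:
arm_command(rows=[{"x":0,"y":0.001,"z":0,"turn":0,"gripper":0.04},{"x":0,"y":0.001,"z":0,"turn":0,"gripper":0.04},{"x":0,"y":0.001,"z":0,"turn":0,"gripper":0.04},{"x":0,"y":0.001,"z":0,"turn":0,"gripper":0.04},{"x":0,"y":0.001,"z":0,"turn":0,"gripper":0.04},{"x":0,"y":0.001,"z":0,"turn":0,"gripper":0.04},{"x":0,"y":0.001,"z":0,"turn":0,"gripper":0.04},{"x":0,"y":0.001,"z":0,"turn":0,"gripper":0.04},{"x":0,"y":0.001,"z":0,"turn":0,"gripper":0.04},{"x":0,"y":0.001,"z":0,"turn":0,"gripper":0.04}], force=40)

```text
time: 11.28
eef_pos: [554.6, 339.3, 105.0]
orientation: [0.464, 0.886, 0.001, 0.001]
contact_force: [1.4, 0.5, 6.0]
grip_width: 46.4
grasp_force: 39.9
```

Run:
```python
from h import *
go(553.7,337.3,104,34.6)
```

```text
t 11.2833 tcp [554.6 339.3 105. ] yaw 34.729147146650966 zaxis [ 0.  0. -1.] F [1.4 0.5 6. ] T [ 0.1 -0.2  0. ] grip 46.35792772428589 39.85477377427742 q [-0.7  0.7  0.1  1.6 -0.1  0.8  0.1]
shift [-1.1 -1.9  1. ] turn 0.002
```

Call:
arm_command(rows=[{"x":0,"y":0,"z":0,"turn":-0.02,"gripper":0.04},{"x":0,"y":0,"z":0,"turn":-0.04,"gripper":0.04},{"x":0,"y":0,"z":0,"turn":-0.06,"gripper":0.04},{"x":0,"y":0,"z":0,"turn":-0.08,"gripper":0.04},{"x":0,"y":0,"z":0,"turn":-0.1,"gripper":0.04},{"x":0,"y":0,"z":0,"turn":-0.12,"gripper":0.04},{"x":0,"y":0,"z":0,"turn":-0.12,"gripper":0.04},{"x":0,"y":0,"z":0,"turn":-0.12,"gripper":0.04},{"x":0,"y":0,"z":0,"turn":-0.12,"gripper":0.04},{"x":0,"y":0,"z":0,"turn":-0.12,"gripper":0.04}])

```text
time: 12.12
eef_pos: [554.5, 340.0, 105.2]
orientation: [0.41, 0.912, 0.002, 0.001]
contact_force: [1.0, 2.3, 5.8]
grip_width: 46.7
grasp_force: 39.9
```

Run:
```python
from h import *
go(553.7,337.3,104,34.6)
```

```text
t 12.1167 tcp [554.5 340.  105.2] yaw 41.61304914677813 zaxis [ 0.  0. -1.] F [1.  2.3 5.8] T [ 0.5 -0.1 -0. ] grip 46.70100155614805 39.85305630136281 q [-0.7  0.7  0.1  1.6 -0.1  0.8  0.2]
shift [-1.5 -2.4  1.1] turn 0.122
```

Call:
arm_command(rows=[{"x":0,"y":0,"z":-0.0002,"turn":-0.03,"gripper":0.04},{"x":0,"y":0,"z":-0.0004,"turn":-0.06,"gripper":0.04},{"x":0,"y":0,"z":-0.0006,"turn":-0.09,"gripper":0.04},{"x":0,"y":0,"z":-0.0008,"turn":-0.12,"gripper":0.04},{"x":0,"y":0,"z":-0.001,"turn":-0.14,"gripper":0.04},{"x":0,"y":0,"z":-0.001,"turn":-0.14,"gripper":0.04},{"x":0,"y":0,"z":-0.001,"turn":-0.14,"gripper":0.04},{"x":0,"y":0,"z":-0.001,"turn":-0.14,"gripper":0.04},{"x":0,"y":0,"z":-0.001,"turn":-0.14,"gripper":0.04},{"x":0,"y":0,"z":-0.001,"turn":-0.14,"gripper":0.04}])

```text
time: 12.95
eef_pos: [554.5, 339.7, 105.7]
orientation: [0.345, 0.939, 0.001, 0.001]
contact_force: [2.0, 3.3, 6.7]
grip_width: 46.3
grasp_force: 39.9
```

Run:
```python
from h import *
go(553.7,337.3,104,34.6)
```

```text
t 12.95 tcp [554.5 339.7 105.7] yaw 49.65786134725666 zaxis [ 0.  0. -1.] F [2.  3.3 6.7] T [ 0.9 -0.4 -0.1] grip 46.30504370683273 39.865665030665696 q [-0.7  0.7  0.   1.6 -0.   0.8  0.3]
shift [-1.  -2.4  1.7] turn 0.263
```

Turned 15° counter-clockwise with no torque build-up and no slip, so this is the loosening direction (right-hand thread). I carry on to 80°.

Call:
arm_command(rows=[{"x":0,"y":0,"z":-0.001,"turn":-0.06,"gripper":0.04},{"x":0,"y":0,"z":-0.0013,"turn":-0.12,"gripper":0.04},{"x":0,"y":0,"z":-0.0016,"turn":-0.18,"gripper":0.04},{"x":0,"y":0,"z":-0.0018,"turn":-0.24,"gripper":0.04},{"x":0,"y":0,"z":-0.0021,"turn":-0.3,"gripper":0.04},{"x":0,"y":0,"z":-0.0024,"turn":-0.36,"gripper":0.04},{"x":0,"y":0,"z":-0.0027,"turn":-0.42,"gripper":0.04},{"x":0,"y":0,"z":-0.003,"turn":-0.48,"gripper":0.04},{"x":0,"y":0,"z":-0.0033,"turn":-0.54,"gripper":0.04},{"x":0,"y":0,"z":-0.0033,"turn":-0.56,"gripper":0.04}])

```text
time: 13.78
eef_pos: [554.7, 339.2, 108.3]
orientation: [0.071, 0.998, 0.001, 0.001]
contact_force: [4.2, 3.9, 0.9]
grip_width: 46.9
grasp_force: 39.9
```

Run:
```python
from h import *
go(553.7,337.3,104,114.7)
```

```text
t 13.7833 tcp [554.7 339.2 108.3] yaw 81.90351586833762 zaxis [ 0.  0. -1.] F [4.2 3.9 0.9] T [ 0.9 -0.9 -0.1] grip 46.89196180583145 39.85077740857378 q [-0.6  0.7 -0.1  1.6  0.1  0.8  0.7]
shift [ 0.7 -2.   4.3] turn -0.572
```

Call:
arm_command(rows=[{"x":0,"y":0,"z":-0.0003,"turn":-0.06,"gripper":0.04},{"x":0,"y":0,"z":-0.0005,"turn":-0.12,"gripper":0.04},{"x":0,"y":0,"z":-0.0008,"turn":-0.18,"gripper":0.04},{"x":0,"y":0,"z":-0.001,"turn":-0.24,"gripper":0.04},{"x":0,"y":0,"z":-0.0013,"turn":-0.3,"gripper":0.04},{"x":0,"y":0,"z":-0.0016,"turn":-0.36,"gripper":0.04},{"x":0,"y":0,"z":-0.0018,"turn":-0.42,"gripper":0.04},{"x":0,"y":0,"z":-0.0021,"turn":-0.48,"gripper":0.04},{"x":0,"y":0,"z":-0.0024,"turn":-0.54,"gripper":0.04},{"x":0,"y":0,"z":-0.0025,"turn":-0.57,"gripper":0.04}])

```text
time: 14.62
eef_pos: [555.6, 339.1, 110.6]
orientation: [-0.213, 0.977, 0.001, 0.002]
contact_force: [7.7, 4.5, -3.0]
grip_width: 46.5
grasp_force: 39.8
```

Run:
```python
from h import *
go(553.7,337.3,104,114.7)
```

```text
t 14.6167 tcp [555.6 339.1 110.6] yaw 114.54293769403701 zaxis [ 0.  0. -1.] F [ 7.7  4.5 -3. ] T [ 1.2 -1.7 -0.1] grip 46.46680829664261 39.84014887595549 q [-0.5  0.7 -0.2  1.6  0.2  0.8  1.2]
shift [ 2.6 -0.8  6.6] turn -0.003
```

Call:
arm_command(rows=[{"x":-0.0005,"y":0,"z":0,"turn":0,"gripper":0.04},{"x":-0.001,"y":0,"z":0,"turn":0,"gripper":0.04},{"x":-0.001,"y":0,"z":-0.001,"turn":0,"gripper":0.04},{"x":-0.001,"y":0,"z":-0.002,"turn":0,"gripper":0.04},{"x":-0.001,"y":0,"z":-0.003,"turn":0,"gripper":0.04},{"x":-0.001,"y":0,"z":-0.004,"turn":0,"gripper":0.04},{"x":-0.001,"y":0,"z":-0.005,"turn":0,"gripper":0.04},{"x":-0.001,"y":0,"z":-0.006,"turn":0,"gripper":0.04},{"x":-0.001,"y":0,"z":-0.007,"turn":0,"gripper":0.04},{"x":-0.001,"y":0,"z":-0.008,"turn":0,"gripper":0.04}])

```text
time: 15.45
eef_pos: [554.6, 339.8, 117.6]
orientation: [-0.212, 0.977, 0.001, 0.0]
contact_force: [5.4, 5.5, -4.8]
grip_width: 46.8
grasp_force: 39.9
```

Run:
```python
from h import *
go(553.7,337.3,104,114.7)
```

```text
t 15.45 tcp [554.6 339.8 117.6] yaw 114.43520943630213 zaxis [ 0.  0. -1.] F [ 5.4  5.5 -4.8] T [ 1.4 -0.9 -0. ] grip 46.79108022663228 39.868570771068335 q [-0.5  0.7 -0.2  1.6  0.2  0.9  1.2]
shift [ 1.8 -2.  13.6] turn -0.005
```

Call:
arm_command(rows=[{"x":0,"y":0,"z":-0.003,"turn":0,"gripper":0.04},{"x":0,"y":0,"z":-0.007,"turn":0,"gripper":0.04},{"x":0,"y":0,"z":-0.012,"turn":0,"gripper":0.04},{"x":0,"y":0,"z":-0.018,"turn":0,"gripper":0.04},{"x":0,"y":0,"z":-0.025,"turn":0,"gripper":0.04},{"x":0,"y":0,"z":-0.033,"turn":0,"gripper":0.04},{"x":0,"y":0,"z":-0.041,"turn":0,"gripper":0.04},{"x":0,"y":0,"z":-0.047,"turn":0,"gripper":0.04},{"x":0,"y":0,"z":-0.05,"turn":0,"gripper":0.04},{"x":0,"y":0,"z":-0.051,"turn":0,"gripper":0.04}])

```text
time: 16.28
eef_pos: [554.9, 339.1, 170.5]
orientation: [-0.211, 0.977, 0.0, 0.001]
contact_force: [0.0, -0.3, -1.6]
grip_width: 46.7
grasp_force: 39.9
```

Call:
arm_command(rows=[{"x":0,"y":0,"z":0,"turn":0,"gripper":0.04},{"x":0,"y":0,"z":0,"turn":0,"gripper":0.04},{"x":0,"y":0,"z":0,"turn":0,"gripper":0.04},{"x":0,"y":0,"z":0,"turn":0,"gripper":0.04},{"x":0,"y":0,"z":0,"turn":0,"gripper":0.04},{"x":0,"y":0,"z":0,"turn":0,"gripper":0.04},{"x":0,"y":0,"z":0,"turn":0,"gripper":0.04},{"x":0,"y":0,"z":0,"turn":0,"gripper":0.04},{"x":0,"y":0,"z":0,"turn":0,"gripper":0.04},{"x":0,"y":0,"z":0,"turn":0,"gripper":0.04}])

```text
time: 17.12
eef_pos: [554.5, 338.9, 169.5]
orientation: [-0.211, 0.977, 0.0, 0.0]
contact_force: [0.8, 0.3, -2.3]
grip_width: 46.9
grasp_force: 39.9
```

Run:
```python
from h import *
go(553.7,337.3,170,114.7)
s=cams.capture('scene')[:,:,::-1];t=cams.capture('top')[:,:,::-1]
o=np.zeros((600,800,3),np.uint8)
o[:560,:320]=cv2.resize(s[150:290,220:300],(0,0),fx=4,fy=4,interpolation=2)
o[:400,320:600]=cv2.resize(s[230:330,390:460],(0,0),fx=4,fy=4,interpolation=2)
o[400:600,320:800]=cv2.resize(t[180:280,160:400],(0,0),fx=2,fy=2,interpolation=2)
cv2.imwrite('pics/z.png',o)
```

```text
t 17.1167 tcp [554.5 338.9 169.5] yaw 114.36170410346304 zaxis [ 0.  0. -1.] F [ 0.8  0.3 -2.3] T [ 0.1  0.  -0. ] grip 46.88135095170144 39.859461821615696 q [-0.4  0.6 -0.3  1.6  0.2  1.   1.2]
shift [ 1.4 -1.1 -0.5] turn -0.006
```

View pics/z.png

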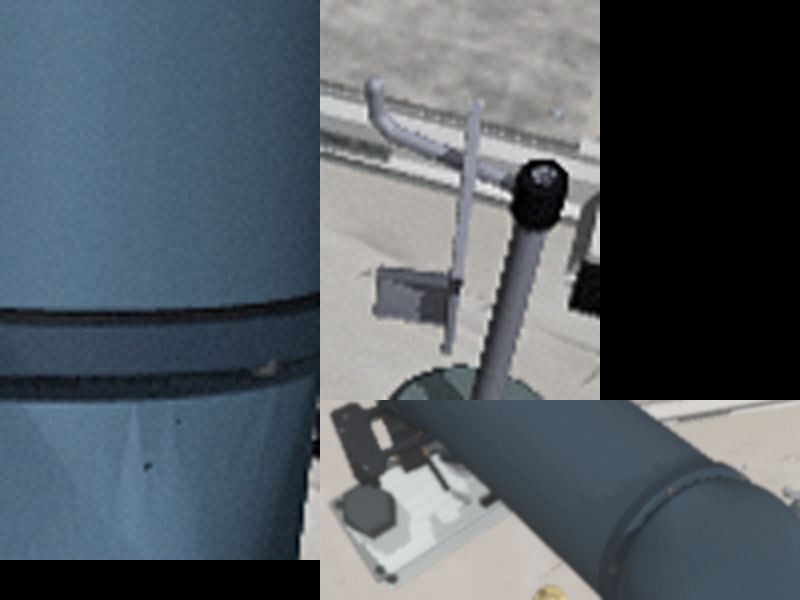

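The last view shows the keeper hanging free on the hook, edge-on at crop (465,200). The other cap is still on its bar at crop (368,510). The wrist carries only the cap's weight (about 2 N) with the grip at 46.9 mm, so I hand in.

```bash
python3 -c "
from rig import ctrl
print(ctrl.hand_in())"
```

```text
the job is handed in; nothing more can be done
None
```

I handed the job in after about 17 s: the keeper hangs free on the hook, and the locked cap loosened counter-clockwise (right-hand thread) and is held still in the gripper, by the arm readings about 36 mm above its bar's end.

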